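# Clear a spring pusher lane and hold the pusher back for refilling

### The arm

A 7-joint arm with a two-finger parallel gripper is mounted at the origin on the work surface. World frame = base frame: x ahead of the robot, y to its left, z up, the work surface at z = 0. Lengths are in m, angles in rad, forces in N, time in s.
With the tool pointing down it reaches from about 0.425 to 0.925 m from the base axis. Payload 6.8 kg.
Tool frame: the origin (TCP) lies between the finger pads; the fingertips stand r.tips_ahead ahead of it and the grasp point (between the pads) lies 5 mm behind it (r.tips_ahead is the distance from the TCP to the fingertips, in m); z points along the fingers, y is the line along which they close (so a half turn about z gives the same grasp; the last joint's range is limited). The gripper opens to 85 mm and grips with 20 to 120 N. Pads are 22 mm wide; open, the fingers measure 114 mm over their backs; the gripper's body (76 mm by 85 mm) begins 54 mm behind the grasp point. The pads swing forward as they close: fully open they stand 13 mm farther back than shut.
Start: joints at [0.995, 0.477, 0.022, 1.555, -0.011, 1.109, -0.083], TCP at [0.304, -0.602, 0.206] pointing down, gripper open.
Joint ranges: [-2.96, 2.96], [-0.34, 2.1], [-1.41, 1.46], [0.24, 2.44], [-1.37, 4.51], [0.17, 1.92], [-2.96, 2.96]. Speed limits (rad/s): [2.39, 2.39, 3.14, 3.14, 3.14, 3.14, 3.14].

### API

Orientations are given as a rotation vector (axis times angle).
In Python, from bench import r gives the robot as it stands.
- The arm moves only by the tool move_arm, never from a script. Its argument "rows" is one flat list of numbers, 4 for each row, row after row: the shift along the tool's x, y, z in cm, then the turn about the tool's z in degrees. In form: [tx, ty, tz, twist, tx, ty, tz, twist, ...]. A call has 1 to 10 rows; each row is the pose to reach, as a shift and turn from the pose commanded when the call began, along the tool's axes at that moment; what a row does not reach only later rows make up. A row lasts 1/8 s, in which the tool goes at most 62.5 mm and 10.7 degrees, less where a joint would pass 70% of its speed; a pose out of reach is approached as far as the arm can. A call with a gripper value outside its range is refused whole. "fingers" is the opening, from 0 (shut) to 1 (fully open), set as the call begins (left out, the last holds). The fingers move at their own pace and stop on an object; "newtons" is the grip in N (left out, the last holds). Time passes only in rows, so rows that repeat a pose let the fingers close. It gives the time, the measured TCP pose, the force, the opening and the grip force at its end, in the units of the state.
- r.get_obs(): the state, without advancing time (a new reading comes with each control period).
- r.grab_frame(name): name is "scene" or "top" or "wrist"; returns the picture (384x512x3 uint8, blue, green, red); there is no depth.
- r.camera_params(name): a dict with "fx", "fy", "cx", "cy" (pixels), "k1" (the pictures are not rectified: a ray, as slopes to the right and down, at radius r is drawn at 1 + k1 r^2 times it, then the intrinsics apply), "world_from_camera" (4x4, takes a point from camera to world coordinates). Camera axes: x right, y down, z forward; pixel columns grow to the right and rows downward; lengths in m; the calibration is good to about 2 mm. A picture is of the moment at which its call begins: read the wrist's pose just before it. camera_params takes no time and is no camera call; for the wrist camera it gives the pose at the moment of the call.
- r.hand_in(): hands the job in; it is judged then, once.
The state is a dict: "clock": time; "joints": joint angles; "qvel": joint speeds; "tau": joint torques, N m; "tcp_pos": TCP position; "orientation": TCP orientation; "contact_force": force on the tool from outside, world axes, zero at the start; "moment": the same for the moment, N m; "grip_width": finger opening in m; "gripper_force": force on a finger pad.
Only numpy, scipy, OpenCV 4.12 (cv2) and the standard library are available. Lean on these libraries where they do the work, as an engineer would, in place of code of your own. Each camera call takes 0.05 s, during which the arm holds its last target. There are 200 camera calls.

### The job

Get the pusher lane ready for refilling: take the three boxed wheel cylinders out of it and stand them upright on the floor of the bin of their own colour, red-topped cartons in the red bin and the blue-topped one in the blue bin, setting them down rather than dropping them. Then draw the lane's black spring-loaded pusher back until its front face is at the green fill line, and finish holding it there with the gripper, steady and still against its spring, so that the new cartons can be dropped in. Leave the master cylinder, the tape roll and the box of new stock where they are.

Things in the scene. Friction and masses are not known exactly. Their poses are not given: they have to be found in the camera images.
- tray: pusher lane: grey shelf tray screwed to the bench, 330 (its x) by 96 mm. Origin: centre of its underside; +x runs along the lane to the clear front stop (inner face at x = 150 mm, top 48 mm above the bench), away from the robot. Stock stands on slippery rails 8 mm above the bench between dividers 56 mm apart, tops at 46 mm. A carton taken out, the pusher slides the rest up to the stop
- pusher (a joint): travel in m of the black spring pusher: 0 = fully forward (front face at x = 120 mm of the tray, 30 mm short of the stop), growing as it is drawn back along the tray's -x, end stop 0.25. About 0.09 at the start, behind three cartons. The spring drives it forward with 1 N at 0, 2 N at 0.09, 3.6 N at 0.22; let go, it runs forward
- pusher_face (a point): point on the pusher's front face (towards cartons and stop), mid-width, 90 mm above the bench; axes as the tray. The pusher is an upright black paddle 50 mm wide; its upper part is a ribbed pull tab, 40 mm wide across the lane, from 72 to 108 mm above the bench, 10 mm thick: it reaches from this face back along -x. A coil drum sits low behind it
- fill_line: the fill line: fixed strip of green tape 15 mm wide straight across the lane (floor, dividers, tray edges), 20 to 100 mm behind the middle of the tray. Origin: where the tape's centre line crosses the lane's, at bench height; axes as the tray. The pusher is at it when its front face is over the tape
- carton_red_a: closed upright cardboard carton 40 mm (its x, along the lane) by 50 mm (its y, across the lane) by 110 mm tall, 0.27 to 0.42 kg; top face and a band round it red. Origin: centre of its underside. At the start it stands in the pusher lane; the order of the three along the lane varies
- carton_red_b: closed upright cardboard carton 40 mm (its x, along the lane) by 50 mm (its y, across the lane) by 110 mm tall, 0.27 to 0.42 kg; top face and a band round it red. Origin: centre of its underside. At the start it stands in the pusher lane; the order of the three along the lane varies (the second red one)
- carton_blue: closed upright cardboard carton 40 mm (its x, along the lane) by 50 mm (its y, across the lane) by 110 mm tall, 0.27 to 0.42 kg; top face and a band round it blue. Origin: centre of its underside. At the start it stands in the pusher lane; the order of the three along the lane varies
- bin_red: red plastic shelf bin, loose on the bench, 200 (its x) by 140 (its y) mm outside, walls and floor 4 mm thick; 65 mm high, but only 36 mm at the scoop front (-x end wall and the 70 mm of side wall next to it). Origin: centre of its underside
- bin_blue: blue plastic shelf bin, loose on the bench, 200 (its x) by 140 (its y) mm outside, walls and floor 4 mm thick; 65 mm high, but only 36 mm at the scoop front (-x end wall and the 70 mm of side wall next to it). Origin: centre of its underside
- master_cylinder: bystander, stays put: loose dark metal brake master cylinder with a white reservoir and two black caps, about 155 by 80 mm and 87 mm high. Origin: under its middle
- tape_roll: bystander, stays put: loose amber roll of packing tape lying flat, 100 mm across, 48 mm high. Origin: centre of its underside
- new_stock: bystander, stays put: open cardboard box with a row of three yellow-topped cartons (the new stock, to be loaded later by someone else), 58 by 190 mm, 114 mm high, beyond the lane. Origin: centre of its underside
Not all that is in view belongs to the job. Leave any grey or pink look-alike of the carton_blue alone.

How it is judged:
By the outcome, as a careful person would: the job done as asked, in the order asked, and still so for the second after the job is handed in, while the arm keeps its last pose, push and grip.
It also fails if it takes over 72 s, if anything falls off the work surface, if the arm or the gripper's body presses on something with over 40 N, if the wrist force passes 120 N, or if a joint passes its speed limit or range.

## Working session

There is one attempt and no reset: what is moved stays moved. The work goes in short steps, Python scripts to look and compute and a tool call to move; the robot and the scene stay as the last step left them, time stands still between calls to the robot, and variables do not carry over. Pictures are saved under pics/ and viewed, at most 10 in all, crops included, and the job is handed in when it is done.

Besides the shell and the picture viewer there is one more tool, called after "Emit:" by a JSON object that holds its "api" and its "payload", one argument or row to a line. move_arm: Moves the arm, as the interface text tells. Its arguments: {"type":"object","properties":{"rows":{"type":"array"},"fingers":{"type":"number"},"newtons":{"type":"number"}},"required":["rows"]}

```bash
mkdir -p pics; ls
cat > h.py <<'E'
import numpy as np, cv2
from bench import r
from scipy.spatial.transform import Rotation as R
def ray(cam,u,v,P=None):
    P=P or r.camera_params(cam)
    x=(u-P['cx'])/P['fx'];y=(v-P['cy'])/P['fy'];d=np.hypot(x,y);q=d
    for _ in range(20): q=d/(1+P['k1']*q*q)
    s=q/d if d>0 else 1
    T=np.array(P['world_from_camera']);return T[:3,3],T[:3,:3]@np.array([x*s,y*s,1])
def onz(cam,u,v,z,P=None):
    o,d=ray(cam,u,v,P);return o+d*(z-o[2])/d[2]
def proj(cam,p,P=None):
    P=P or r.camera_params(cam);T=np.array(P['world_from_camera'])
    c=T[:3,:3].T@(np.asarray(p,float)-T[:3,3]);x,y=c[:2]/c[2];k=1+P['k1']*(x*x+y*y)
    return P['fx']*x*k+P['cx'],P['fy']*y*k+P['cy']
def tri(rays):
    A=np.zeros((3,3));b=np.zeros(3)
    for o,d in rays:
        d=d/np.linalg.norm(d);M=np.eye(3)-np.outer(d,d);A+=M;b+=M@o
    return np.linalg.solve(A,b)
E
python3 - <<'E'
from h import *
a=r.grab_frame("scene");b=r.grab_frame("top")
cv2.imwrite("pics/scene0.png",a);cv2.imwrite("pics/top0.png",b)
np.set_printoptions(precision=3,suppress=True)
for n in("scene","top"):
    P=r.camera_params(n);print(n,P['fx'],P['cx'],P['cy'],P['k1'],np.array(P['world_from_camera'])[:3])
print(r.get_obs(),r.tips_ahead)
E
```

```text
pics
scene 387.74615941254416 252.29929506912995 193.9489070501508 -0.08995046731808493 [[ 0.443  0.673 -0.592  1.233]
 [ 0.897 -0.324  0.302 -0.324]
 [ 0.011 -0.664 -0.747  0.842]]
top 480.3526320447554 251.10837851092404 191.29259122587675 -0.20687959826940316 [[ 0.005 -0.992  0.123  0.515]
 [-1.    -0.005 -0.001  0.007]
 [ 0.002 -0.123 -0.992  1.111]]
{'clock': 0.1, 'joints': array([ 0.995,  0.478,  0.022,  1.556, -0.011,  1.109, -0.083]), 'qvel': array([-0.001, -0.002,  0.   , -0.003,  0.   ,  0.   , -0.   ]), 'tau': array([  0.004, -59.777,   1.614, -28.196,   0.013,   0.005,  -0.   ]), 'tcp_pos': array([ 0.304, -0.602,  0.205]), 'orientation': array([-3.055, -0.728,  0.001]), 'contact_force': array([-0.559,  0.167, -0.909]), 'moment': array([ 0.028, -0.032,  0.012]), 'gripper_force': 0.0, 'grip_width': 0.08601697947956154} 0.014
```

View pics/scene0.png

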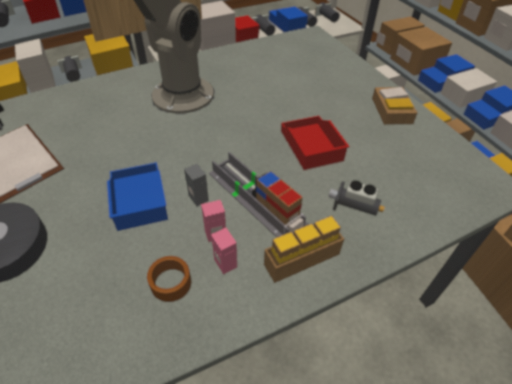

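View pics/top0.png

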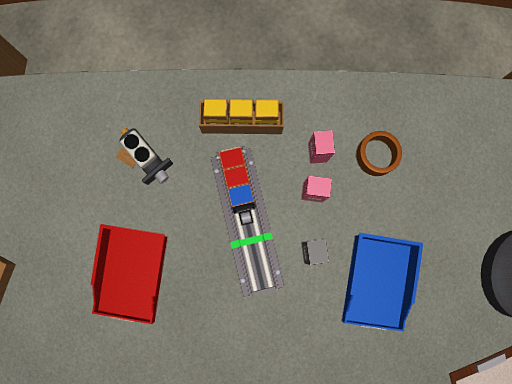

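The scene view shows the lane (pixels ~215–300, 155–230) with blue nearest the pusher and then two reds toward the stop. In the top view, the reds are at (232,158) and (237,177), blue is at (241,196), and the green tape is at (251,241). The red bin is at (130,273) and the blue bin at (383,281). The pink and grey look-alikes stand to the right of the lane.

```bash
cat >> h.py <<'E'
def masks(img):
    h=cv2.cvtColor(img,cv2.COLOR_BGR2HSV);H,S,V=cv2.split(h)
    return dict(red=((H<8)|(H>172))&(S>170)&(V>60),blue=(H>105)&(H<125)&(S>150)&(V>50),green=(H>45)&(H<80)&(S>150)&(V>80))
def blobs(m,amin=15):
    n,l,s,c=cv2.connectedComponentsWithStats(m.astype(np.uint8))
    return [(s[i,4],c[i].round(1),s[i,:4],l==i) for i in range(1,n) if s[i,4]>=amin]
E
python3 - <<'E'
from h import *
np.set_printoptions(precision=4,suppress=True)
for cam in("scene","top"):
    im=cv2.imread(f"pics/{cam}0.png")
    for k,m in masks(im).items():
        for a,c,s,l in blobs(m): 
            if s[1]>90: print(cam,k,a,c,s,onz(cam,*c,.118 if k!='green' else .01))
im=cv2.imread("pics/top0.png")[135:305,195:345]
a=cv2.resize(im,None,fx=3.4,fy=3.4,interpolation=cv2.INTER_CUBIC)
im=cv2.imread("pics/scene0.png")[145:245,200:310]
b=cv2.resize(im,None,fx=2.6,fy=2.6,interpolation=cv2.INTER_CUBIC)
c=np.zeros((578,800,3),np.uint8);c[:a.shape[0],:a.shape[1]]=a;c[:b.shape[0],512:512+b.shape[1]]=b
cv2.imwrite("pics/crop0.png",c)
E
```

```text
scene red 2158 [314.9 141.4] [283 118  65  50] [0.556  0.2189 0.118 ]
scene red 368 [284.4 192.7] [269 181  31  24] [0.6899 0.0428 0.118 ]
scene red 99 [281.4 208.5] [268 198  31  19] [0.7316 0.0109 0.118 ]
scene blue 87 [482.5 148.7] [473 142  20  14] [0.7926 0.6552 0.118 ]
scene blue 2939 [135.9 196.2] [108 164  58  65] [ 0.5393 -0.2968  0.118 ]
scene blue 118 [268.2 178.7] [260 173  17  12] [0.6291 0.0289 0.118 ]
scene green 48 [249.9 181.8] [244 173  11  16] [0.527  0.0268 0.01  ]
scene green 29 [235.9 189.2] [233 182   6  14] [ 0.5359 -0.0228  0.01  ]
top red 377 [231.8 157.8] [220 148  25  21] [0.7088 0.0469 0.118 ]
top red 379 [236.1 176.2] [224 166  26  22] [0.6697 0.0375 0.118 ]
top red 5935 [127.3 272.5] [ 91 224  76 100] [0.4665 0.2626 0.118 ]
top blue 350 [240.5 194.5] [229 185  24  20] [0.6312 0.028  0.118 ]
top blue 6023 [381.7 281.3] [342 233  81  98] [ 0.4505 -0.2672  0.118 ]
top green 255 [250.9 239.9] [231 233  41  15] [0.5396 0.0057 0.01  ]
```

View pics/crop0.png

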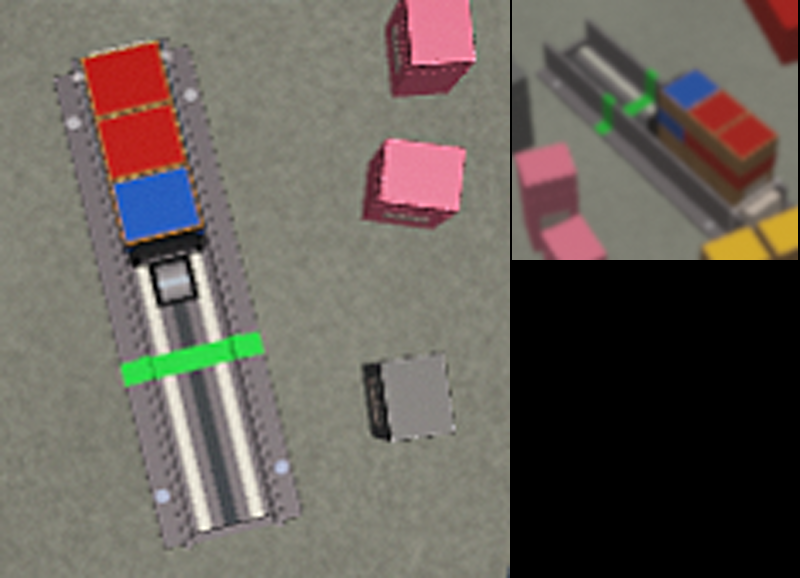

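The crop confirms three distinct tops in the lane, with the dark paddle behind the blue one and the tape across the floor. The pink and grey boxes are at least 70 mm to the side of the lane. Next I triangulate the tops and locate the bins.

Run:
```python
from h import *
np.set_printoptions(precision=4,suppress=True)
print("red pair",tri([ray("scene",284.4,192.7),ray("top",233.95,167)]),"blue",tri([ray("scene",268.2,178.7),ray("top",240.5,194.5)]))
for cam in("top","scene"):
    im=cv2.imread(f"pics/{cam}0.png");M=masks(im)
    for k in("red","blue"):
        b=max(blobs(M[k]),key=lambda b:b[0]);cn=max(cv2.findContours(b[3].astype(np.uint8),0,1)[0],key=cv2.contourArea)
        h=cv2.convexHull(cn)
        for e in np.arange(1,12,.5):
            q=cv2.approxPolyDP(h,e,True)[:,0]
            if len(q)<=4:break
        print(cam,k,e,q.tolist())
        for z in(.036,.065): 
            c=np.array([onz(cam,*p,z)[:2] for p in q]);print(z,c.tolist() if 0 else c.round(3).tolist(),np.linalg.norm(c-np.roll(c,-1,0),axis=1))
        if cam=="top":
            x,y,w,h_=b[2];g=im[y-6:y+h_+6,x-6:x+w+6];cv2.imwrite(f"pics/b{k}.png",cv2.resize(g,(390,480),interpolation=cv2.INTER_CUBIC))
cv2.imwrite("pics/bins.png",np.hstack([cv2.imread("pics/bred.png"),cv2.imread("pics/bblue.png")]))
b=blobs(masks(cv2.imread("pics/top0.png"))["green"])[0][3];g=np.argwhere(b)[:,::-1]
q=np.array([onz("top",*p,.01)[:2] for p in g]);u=np.linalg.svd(q-q.mean(0))[2][0];print("tape dir deg",np.degrees(np.arctan2(u[1],u[0])))
im=cv2.imread("pics/scene0.png");g=np.argwhere(masks(im)["green"]);print(im.shape)
```

```text
red pair [0.6895 0.0426 0.1176] blue [0.6309 0.0279 0.1201]
top red 4.5 [[101, 224], [166, 237], [151, 323], [92, 313]]
0.036 [[0.571, 0.348], [0.544, 0.196], [0.35, 0.228], [0.368, 0.366]] [0.1543 0.1959 0.1386 0.2039]
0.065 [[0.57, 0.339], [0.543, 0.191], [0.355, 0.222], [0.372, 0.356]] [0.1501 0.1906 0.1349 0.1984]
top blue 5.0 [[360, 233], [422, 243], [403, 330], [342, 320]]
0.036 [[0.555, -0.241], [0.531, -0.387], [0.333, -0.34], [0.36, -0.199]] [0.1483 0.2031 0.1442 0.1994]
0.065 [[0.554, -0.234], [0.53, -0.376], [0.338, -0.331], [0.364, -0.193]] [0.1443 0.1977 0.1403 0.194 ]
scene red 10.0 [[329, 121], [341, 159], [304, 167], [283, 124]]
0.036 [[0.41, 0.381], [0.583, 0.309], [0.564, 0.188], [0.358, 0.232]] [0.1874 0.1225 0.2104 0.1582]
0.065 [[0.44, 0.356], [0.607, 0.286], [0.588, 0.169], [0.39, 0.212]] [0.1807 0.1181 0.2029 0.1525]
scene blue 6.5 [[155, 164], [165, 217], [118, 228], [111, 173]]
0.036 [[0.359, -0.208], [0.567, -0.243], [0.548, -0.365], [0.339, -0.337]] [0.21   0.1237 0.2113 0.1305]
0.065 [[0.391, -0.212], [0.591, -0.246], [0.573, -0.364], [0.371, -0.337]] [0.2024 0.1192 0.2037 0.1258]
tape dir deg -76.22743342764238
(384, 512, 3)
```

View pics/bins.png

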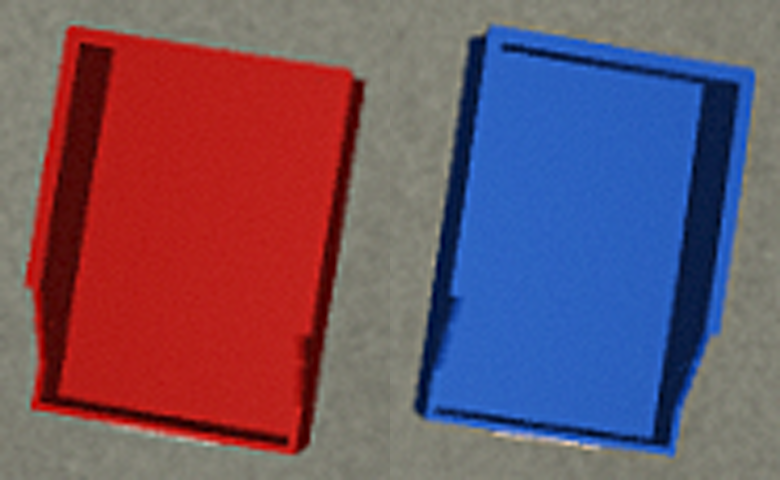

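Triangulation puts the tops at 0.118–0.120 m, which matches 8 + 110 mm. The lane yaw is 13.7°, and the tape direction agrees. The picture shows the low scoop fronts of both bins at their lower (-x) ends. The red bin is at about (0.460, 0.286) and the blue at about (0.443, -0.288), both with yaw near -9.5°.

```bash
cat >> h.py <<'E'
def go(*ts):
    o=r.get_obs();A=R.from_rotvec(o['orientation']);X=A.as_matrix()
    print("t",round(o['clock'],2),"tcp",np.round(o['tcp_pos'],4),"tilt",round(np.degrees(np.arccos(-X[2,2])),2),"yaw",round(np.degrees(np.arctan2(X[1,0],X[0,0])),2),"w",round(o['grip_width'],4),"F",np.round(o['contact_force'],1))
    for x,y,z,yaw in ts:
        y0=np.degrees(np.arctan2(X[1,0],X[0,0]));tw=-((yaw-y0+180)%360-180)
        print(np.round(X.T@(np.array([x,y,z])-o['tcp_pos'])*100,2),round(tw,1))
E
python3 - <<'E'
from h import *
go((.7088,.0469,.206,13.7),(.7088,.0469,.087,13.7))
print(onz("top",200,133,0),onz("top",283,133,0),onz("top",200,125,.114))
E
```

```text
t 0.1 tcp [ 0.3041 -0.602   0.2054] tilt 0.09 yaw 26.8 w 0.086 F [-0.6  0.2 -0.9]
[ 65.38 -39.67  -0.  ] 13.1
[ 65.38 -39.65  11.9 ] 13.1
[0.79177736 0.12804305 0.        ] [ 0.79268083 -0.06926568  0.        ] [0.7809755  0.11608069 0.114     ]
```

Emit:
{"api": "move_arm", "payload": {
  "rows": [65.4, -39.7, 0, 13, 65.4, -39.7, 0, 13, 65.4, -39.7, 0, 13, 65.4, -39.7, 0, 13, 65.4, -39.7, 0, 13, 65.4, -39.7, 0, 13, 65.4, -39.7, 0, 13, 65.4, -39.7, 0, 13, 65.4, -39.7, 0, 13, 65.4, -39.7, 0, 13],
  "fingers": 1
}}

```text
clock: 1.35
tcp_pos: [0.6356, -0.0705, 0.206]
orientation: [3.119, 0.377, -0.001]
contact_force: [1.1, -0.2, 0.2]
grip_width: 0.0856
gripper_force: 0.0
```

Run:
```python
from h import *
go((.7088,.0469,.206,13.7))
```

```text
t 1.35 tcp [ 0.6356 -0.0705  0.206 ] tilt 0.03 yaw 13.79 w 0.0856 F [ 1.1 -0.2  0.2]
[ 9.91 -9.66 -0.01] 0.1
```

Emit:
{"api": "move_arm", "payload": {
  "rows": [9.9, -9.7, 0, 0, 9.9, -9.7, 0, 0, 9.9, -9.7, 0, 0, 9.9, -9.7, 0, 0, 9.9, -9.7, 0, 0]
}}

```text
clock: 1.98
tcp_pos: [0.7075, 0.0429, 0.2061]
orientation: [3.118, 0.373, -0.001]
contact_force: [0.4, -1.0, 0.1]
grip_width: 0.0855
gripper_force: 0.0
```

Run:
```python
from h import *
go((.7088,.0469,.206,13.7),(.7088,.0469,.087,13.7))
P=r.camera_params("wrist");im=r.grab_frame("wrist");cv2.imwrite("pics/w1.png",im)
for k,m in masks(im).items():
    for a,c,s,l in blobs(m,100): print(k,a,c,s,onz("wrist",*c,.118,P).round(4))
```

```text
t 1.98 tcp [0.7075 0.0429 0.2061] tilt 0.1 yaw 13.64 w 0.0855 F [ 0.4 -1.   0.1]
[ 0.22 -0.36  0.01] -0.1
[ 0.24 -0.37 11.91] -0.1
red 131 [253.9 161.1] [231 159  46   5] [0.7314 0.0526 0.118 ]
red 1791 [253.3 187.9] [229 170  49  37] [0.7065 0.0472 0.118 ]
red 1574 [253.4 227.3] [230 211  48  34] [0.6674 0.0378 0.118 ]
red 6568 [ 48.5 270.5] [  0 230 126 101] [0.5675 0.237  0.118 ]
red 131 [ 89.1 354.7] [ 81 347  17  16] [0.4638 0.1879 0.118 ]
blue 1290 [254.  263.4] [232 249  44  30] [0.6285 0.028  0.118 ]
blue 1380 [419.5 367.8] [394 345  53  39] [ 0.5366 -0.1976  0.118 ]
green 161 [255.5 283.7] [236 281  39   6] [0.6055 0.0208 0.118 ]
```

View pics/w1.png

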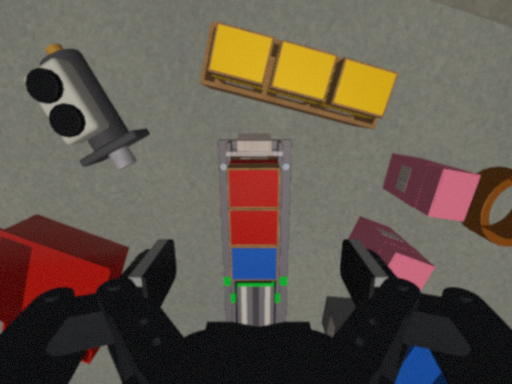

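The wrist view looks straight down the lane: front red at (253,188), second red at (253,227), blue at (254,263). Ray casts agree with the top camera to 2 mm. Descending on the front red carton.

Emit:
{"api": "move_arm", "payload": {
  "rows": [0, 0, 4, 0, 0, 0, 6, 0, 0, 0, 6, 0]
}}

```text
clock: 2.4
tcp_pos: [0.7065, 0.0444, 0.1446]
orientation: [3.119, 0.376, -0.006]
contact_force: [0.7, -0.7, 1.1]
grip_width: 0.0856
gripper_force: 0.0
```

Run:
```python
from h import *
go((.708,.047,.087,13.7),(.708,.047,.23,13.7))
```

```text
t 2.4 tcp [0.7065 0.0444 0.1446] tilt 0.22 yaw 13.73 w 0.0856 F [ 0.7 -0.7  1.1]
[ 0.23 -0.22  5.76] 0.0
[ 0.17 -0.22 -8.54] 0.0
```

Emit:
{"api": "move_arm", "payload": {
  "rows": [0.2, -0.2, 3, 0, 0.2, -0.2, 5.8, 0, 0.2, -0.2, 5.8, 0, 0.2, -0.2, 5.8, 0]
}}

```text
clock: 2.9
tcp_pos: [0.7108, 0.048, 0.0904]
orientation: [3.119, 0.377, 0.004]
contact_force: [-0.1, 0.1, 0.4]
grip_width: 0.0853
gripper_force: 0.0
```

Emit:
{"api": "move_arm", "payload": {
  "rows": [0, 0, 0, 0, 0, 0, 0, 0, 0, 0, 0, 0, 0, 0, 0, 0, 0, 0, 0, 0],
  "fingers": 0,
  "newtons": 40
}}

```text
clock: 3.52
tcp_pos: [0.7105, 0.048, 0.0901]
orientation: [3.119, 0.377, 0.004]
contact_force: [-1.0, -0.6, 5.4]
grip_width: 0.0459
gripper_force: 40.0
```

Run:
```python
from h import *
go((.708,.047,.087,13.7),(.708,.047,.24,13.7))
```

```text
t 3.52 tcp [0.7105 0.048  0.0901] tilt 0.14 yaw 13.78 w 0.0459 F [-1.  -0.6  5.4]
[-0.27  0.04  0.31] 0.1
[ -0.23   0.05 -14.99] 0.1
```

Emit:
{"api": "move_arm", "payload": {
  "rows": [0, 0, -2, 0, 0, 0, -5, 0, 0, 0, -10, 0, 0, 0, -14, 0, 0, 0, -14, 0]
}}

```text
clock: 4.15
tcp_pos: [0.712, 0.0487, 0.2346]
orientation: [-3.119, -0.377, -0.014]
contact_force: [-0.2, 0.3, -0.7]
grip_width: -0.0003
gripper_force: 0.0
```

Run:
```python
from h import *
go((.504,.279,.24,-9.5),(.504,.279,.087,-9.5))
im=r.grab_frame("top")
for k,m in masks(im).items():
    for a,c,s,l in blobs(m,100): print(k,a,c,s,onz("top",*c,.118).round(4))
```

```text
t 4.15 tcp [0.712  0.0487 0.2346] tilt 0.52 yaw 13.8 w -0.0003 F [-0.2  0.3 -0.7]
[-14.7  -27.33  -0.7 ] 23.3
[-14.84 -27.34  14.6 ] 23.3
red 5942 [127.3 272.6] [ 91 224  76 100] [0.4662 0.2626 0.118 ]
blue 6042 [381.7 281.3] [342 233  81  98] [ 0.4505 -0.2672  0.118 ]
```

Run:
```python
from h import *
go()
P=r.camera_params("wrist")
a=r.grab_frame("wrist");b=r.grab_frame("scene");t=r.grab_frame("top")
cv2.imwrite("pics/t2.png",t);cv2.imwrite("pics/w2.png",a);cv2.imwrite("pics/s2.png",b)
for k,m in masks(a).items():
    for q,c,s,l in blobs(m,100): print(k,q,c,s,onz("wrist",*c,.118,P).round(4))
b=cv2.resize(b[130:260,180:330],None,fx=2.6,fy=2.6,interpolation=cv2.INTER_CUBIC)[:384,:]
c=np.zeros((384,800,3),np.uint8);c[:,:410]=a[:,80:490];c[:b.shape[0],410:410+b.shape[1]]=b
cv2.imwrite("pics/v2.png",c)
```

```text
t 4.2 tcp [0.7107 0.0484 0.2318] tilt 0.28 yaw 13.8 w -0.0003 F [0.1 0.8 0.2]
red 101 [257.7 161.4] [237 160  43   4] [0.7316 0.054  0.118 ]
red 1495 [258.  185.4] [236 169  45  34] [0.7073 0.0477 0.118 ]
red 1099 [258.1 219.6] [237 206  43  32] [0.6705 0.0385 0.118 ]
red 9104 [ 63.4 281. ] [  5 225 131 112] [0.5406 0.242  0.118 ]
blue 561 [444.6 320. ] [399 299  85  44] [ 0.5965 -0.2161  0.118 ]
```

View pics/v2.png

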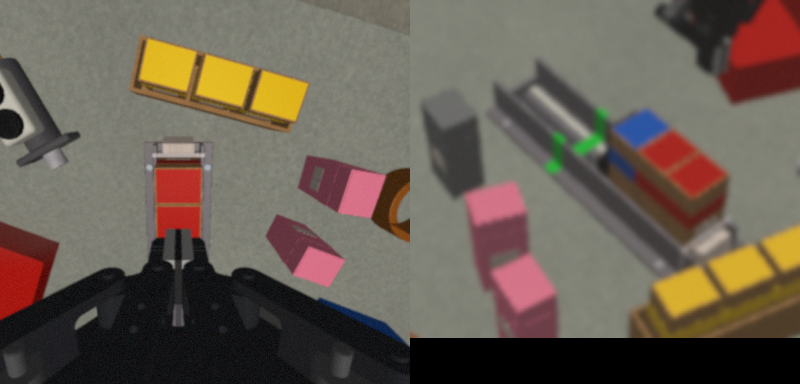

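All three cartons still stand undisturbed in the lane, so the grip slipped off. I'll grip deeper and harder, and lift slowly with a check.

Emit:
{"api": "move_arm", "payload": {
  "rows": [-0.3, 0, 0, 0, -0.3, 0, 0, 0, -0.3, 0, 4, 0, -0.3, 0, 9, 0, -0.3, 0, 13, 0, -0.3, 0, 15.6, 0, -0.3, 0, 15.6, 0, -0.3, 0, 15.6, 0],
  "fingers": 1
}}

```text
clock: 5.35
tcp_pos: [0.7074, 0.0475, 0.0735]
orientation: [-3.119, -0.377, -0.003]
contact_force: [0.8, -0.9, 0.4]
grip_width: 0.0854
gripper_force: 0.0
```

Run:
```python
from h import *
go((.7078,.047,.076,13.7))
```

```text
t 5.35 tcp [0.7074 0.0475 0.0735] tilt 0.09 yaw 13.8 w 0.0854 F [ 0.8 -0.9  0.4]
[ 0.02  0.06 -0.25] 0.1
```

Emit:
{"api": "move_arm", "payload": {
  "rows": [0, 0, 0, 0, 0, 0, 0, 0, 0, 0, 0, 0, 0, 0, 0, 0, 0, 0, 0, 0, 0, 0, 0, 0],
  "fingers": 0,
  "newtons": 80
}}

```text
clock: 6.1
tcp_pos: [0.7074, 0.0473, 0.0741]
orientation: [3.119, 0.377, 0.003]
contact_force: [-1.3, -0.7, 6.2]
grip_width: 0.048
gripper_force: 86.3
```

Emit:
{"api": "move_arm", "payload": {
  "rows": [0, 0, -0.5, 0, 0, 0, -1, 0, 0, 0, -1.5, 0, 0, 0, -2, 0]
}}

```text
clock: 6.6
tcp_pos: [0.7066, 0.0475, 0.0925]
orientation: [-3.119, -0.378, -0.0]
contact_force: [2.5, 1.7, -5.3]
grip_width: 0.0481
gripper_force: 84.9
```

Emit:
{"api": "move_arm", "payload": {
  "rows": [0, 0, -2, 0, 0, 0, -5, 0, 0, 0, -8, 0, 0, 0, -11, 0, 0, 0, -14, 0, 0, 0, -14, 0]
}}

```text
clock: 7.35
tcp_pos: [0.7078, 0.0475, 0.2364]
orientation: [3.119, 0.377, 0.008]
contact_force: [1.1, 0.0, -3.4]
grip_width: 0.0482
gripper_force: 85.2
```

Run:
```python
from h import *
go((.504,.279,.235,-9.5),(.504,.279,.1,-9.5),(.504,.279,.0705,-9.5))
```

```text
t 7.35 tcp [0.7078 0.0475 0.2364] tilt 0.31 yaw 13.78 w 0.0482 F [ 1.1  0.  -3.4]
[-14.27 -27.34   0.05] 23.3
[-14.35 -27.35  13.55] 23.3
[-14.36 -27.36  16.5 ] 23.3
```

Emit:
{"api": "move_arm", "payload": {
  "rows": [-1, -2, 0, 3, -3.5, -6.5, 0, 7, -6, -11.5, 0, 11, -8.5, -16.5, 0, 15, -11, -21, 0, 19, -13, -25, 0, 22, -14.3, -27.3, 0, 23.3, -14.3, -27.3, 0, 23.3, -14.3, -27.3, 0, 23.3]
}}

```text
clock: 8.48
tcp_pos: [0.5026, 0.277, 0.2316]
orientation: [3.129, -0.261, -0.001]
contact_force: [0.5, 0.1, -3.9]
grip_width: 0.0482
gripper_force: 85.0
```

Run:
```python
from h import *
go((.504,.279,.1,-9.5),(.504,.279,.0705,-9.5))
P=r.camera_params("wrist");a=r.grab_frame("wrist");b=r.grab_frame("scene")
c=np.zeros((384,800,3),np.uint8);c[:,:410]=a[:,50:460];b=cv2.resize(b[60:210,230:380],(384,384),interpolation=cv2.INTER_CUBIC);c[:,410:794]=b
cv2.imwrite("pics/v3.png",c)
im=r.grab_frame("top")
for k,m in masks(im).items():
    for q,e,s,l in blobs(m,100): print(k,q,e,s,onz("top",*e,.118).round(4))
```

```text
t 8.47 tcp [0.5026 0.277  0.2316] tilt 0.11 yaw -9.53 w 0.0482 F [ 0.5  0.1 -3.9]
[ 0.11 -0.24 13.16] -0.0
[ 0.11 -0.24 16.11] -0.0
red 379 [236.3 176.7] [224 167  26  21] [0.6686 0.0371 0.118 ]
red 5164 [130. 275.] [ 91 224  76 100] [0.4614 0.2568 0.118 ]
blue 348 [240.6 195.1] [229 185  24  21] [0.63   0.0278 0.118 ]
blue 6025 [381.7 281.3] [342 233  81  98] [ 0.4505 -0.2672  0.118 ]
green 257 [250.8 240. ] [231 233  41  16] [0.5369 0.0061 0.118 ]
```

View pics/v3.png

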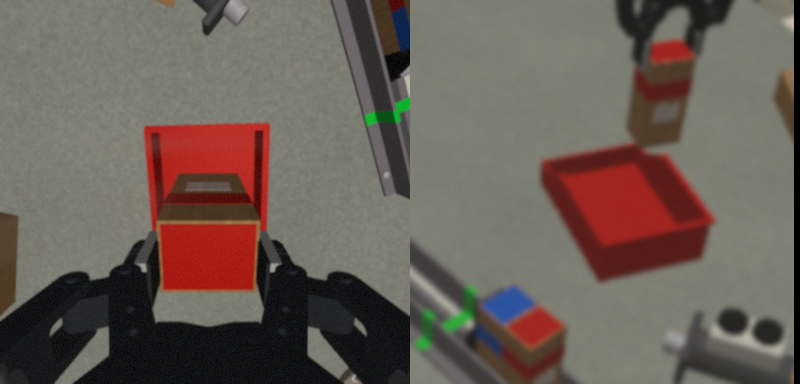

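The carton hangs upright and centred over the red bin. In the lane the other two have not yet slid forward. Lowering.

Emit:
{"api": "move_arm", "payload": {
  "rows": [0.1, -0.2, 2, 0, 0.1, -0.2, 6, 0, 0.1, -0.2, 10, 0, 0.1, -0.2, 13, 0, 0.1, -0.2, 14.5, 0, 0.1, -0.2, 15.3, 0, 0.1, -0.2, 15.7, 0, 0.1, -0.2, 15.9, 0, 0.1, -0.2, 15.9, 0]
}}

```text
clock: 9.75
tcp_pos: [0.5043, 0.2805, 0.0739]
orientation: [-3.13, 0.26, -0.001]
contact_force: [0.6, -0.0, -3.0]
grip_width: 0.048
gripper_force: 84.9
```

Run:
```python
from h import *
go((.504,.279,.0695,-9.5))
```

```text
t 9.75 tcp [0.5043 0.2805 0.0739] tilt 0.06 yaw -9.5 w 0.048 F [ 0.6 -0.  -3. ]
[-0.    0.15  0.44] 0.0
```

Emit:
{"api": "move_arm", "payload": {
  "rows": [0, 0, 0.2, 0, 0, 0, 0.35, 0, 0, 0, 0.45, 0, 0, 0, 0.45, 0]
}}

```text
clock: 10.25
tcp_pos: [0.5042, 0.2803, 0.07]
orientation: [-3.131, 0.26, -0.001]
contact_force: [-1.8, -2.3, 6.5]
grip_width: 0.0478
gripper_force: 86.3
```

Touched the floor. Releasing and lifting.

Emit:
{"api": "move_arm", "payload": {
  "rows": [0, 0, 0, 0, 0, 0, 0, 0, 0, 0, 0, 0, 0, 0, 0, 0],
  "fingers": 0.82
}}

```text
clock: 10.75
tcp_pos: [0.5039, 0.2803, 0.0687]
orientation: [-3.131, 0.26, -0.0]
contact_force: [-0.0, 0.2, -0.2]
grip_width: 0.07
gripper_force: 0.0
```

Emit:
{"api": "move_arm", "payload": {
  "rows": [0, 0, -3, 0, 0, 0, -8, 0, 0, 0, -13, 0, 0, 0, -15, 0, 0, 0, -15, 0]
}}

```text
clock: 11.38
tcp_pos: [0.5048, 0.2809, 0.2205]
orientation: [-3.129, 0.26, -0.005]
contact_force: [0.0, 0.1, -1.0]
grip_width: 0.0701
gripper_force: 0.0
```

Run:
```python
from h import *
im=r.grab_frame("top");b=r.grab_frame("scene")
cv2.imwrite("pics/t4.png",im);cv2.imwrite("pics/s4.png",b)
for cam,i in(("top",im),("scene",b)):
  for k,m in masks(i).items():
    for q,e,s,l in blobs(m,100): 
        if k!='green': print(cam,k,q,e,s,onz(cam,*e,.118).round(4))
go((.7088,.0469,.22,13.7),(.7088,.0469,.0735,13.7))
```

```text
top red 378 [236.2 176.8] [224 167  26  21] [0.6684 0.0373 0.118 ]
top red 5106 [129.2 275.1] [ 91 224  76 100] [0.4612 0.2585 0.118 ]
top blue 349 [240.6 195.1] [229 185  24  21] [0.63   0.0278 0.118 ]
top blue 6033 [381.7 281.3] [342 233  81  98] [ 0.4505 -0.2672  0.118 ]
scene red 566 [41.2  9.2] [24  0 35 22] [-0.8135 -0.411   0.118 ]
scene red 426 [245.7  27.7] [236  16  23  25] [-0.1814  0.3527  0.118 ]
scene red 1790 [313.6 141.6] [283 118  65  50] [0.5552 0.215  0.118 ]
scene red 164 [278.5 187.7] [269 181  20  14] [0.6685 0.0377 0.118 ]
scene blue 280 [72.2  6.1] [61  0 24 15] [-0.7683 -0.2712  0.118 ]
scene blue 622 [288.6  18. ] [270   7  37  24] [-0.1902  0.5635  0.118 ]
scene blue 869 [443.   70.8] [420  55  53  36] [0.4191 0.8713 0.118 ]
scene blue 1121 [490.2 106.1] [466  87  46  41] [0.6517 0.8588 0.118 ]
scene blue 2939 [135.9 196.2] [108 164  58  65] [ 0.5393 -0.2968  0.118 ]
scene blue 119 [267.9 178.4] [260 173  17  12] [0.6279 0.0287 0.118 ]
t 11.47 tcp [0.5034 0.2798 0.2177] tilt 0.08 yaw -9.5 w 0.0701 F [ 0.3  0.2 -1.1]
[24.1  19.58 -0.23] -23.2
[24.12 19.57 14.42] -23.2
```

The first red stands in the red bin. The other two have stayed put, with red at (0.6685, 0.0375) and blue at (0.629, 0.028), and both views agree.

Run:
```python
from h import *
go((.6685,.0375,.2,13.7))
```

```text
t 11.47 tcp [0.5034 0.2798 0.2177] tilt 0.08 yaw -9.5 w 0.0701 F [ 0.3  0.2 -1.1]
[20.29 21.17  1.78] -23.2
```

Emit:
{"api": "move_arm", "payload": {
  "rows": [2, 2, 0, -3, 6, 6, 0, -8, 10, 10.5, 0, -13, 14, 14.7, 0, -18, 18, 18.8, 0, -22, 20.3, 21.2, 0.5, -23.2, 20.3, 21.2, 1.8, -23.2, 20.3, 21.2, 1.8, -23.2],
  "fingers": 1
}}

```text
clock: 12.48
tcp_pos: [0.667, 0.0386, 0.1976]
orientation: [-3.118, -0.376, 0.009]
contact_force: [0.0, 0.1, -0.0]
grip_width: 0.0853
gripper_force: 0.0
```

Run:
```python
from h import *
P=r.camera_params("wrist");a=r.grab_frame("wrist");cv2.imwrite("pics/w5.png",a)
for k,m in masks(a).items():
    for q,c,s,l in blobs(m,100): print(k,q,c,s,onz("wrist",*c,.118,P).round(4))
go((.6685,.0375,.0735,13.7))
```

```text
red 155 [259.2 162.9] [235 161  49   4] [0.6916 0.0437 0.118 ]
red 1890 [259.2 190.5] [234 172  51  39] [0.6668 0.0376 0.118 ]
red 7684 [ 48.8 249.2] [  0 189 117 133] [0.5574 0.2275 0.118 ]
blue 1525 [259.3 230.9] [236 215  47  33] [0.6277 0.0279 0.118 ]
blue 1393 [419.4 367.7] [394 345  53  39] [ 0.5039 -0.1938  0.118 ]
green 360 [258.9 259.8] [239 255  41  11] [0.5974 0.0209 0.118 ]
t 12.53 tcp [0.6675 0.0393 0.1989] tilt 0.21 yaw 13.82 w 0.0854 F [ 0.2 -0.3  0.9]
[ 0.09  0.22 12.54] 0.1
```

Emit:
{"api": "move_arm", "payload": {
  "rows": [0.1, 0.1, 3, 0, 0.1, 0.1, 8, 0, 0.1, 0.1, 11, 0, 0.1, 0.1, 12.5, 0, 0.1, 0.1, 12.5, 0, 0.1, 0.1, 12.5, 0]
}}

```text
clock: 13.28
tcp_pos: [0.6715, 0.0374, 0.0775]
orientation: [-3.119, -0.375, -0.004]
contact_force: [0.8, -0.3, 0.1]
grip_width: 0.0855
gripper_force: 0.0
```

Emit:
{"api": "move_arm", "payload": {
  "rows": [0, 0, 0, 0, 0, 0, 0, 0, 0, 0, 0, 0, 0, 0, 0, 0, 0, 0, 0, 0, 0, 0, 0, 0],
  "fingers": 0,
  "newtons": 80
}}

```text
clock: 14.02
tcp_pos: [0.6717, 0.0374, 0.0772]
orientation: [-3.119, -0.375, -0.005]
contact_force: [1.2, 1.3, 5.7]
grip_width: 0.0478
gripper_force: 84.3
```

Emit:
{"api": "move_arm", "payload": {
  "rows": [0, 0, -0.5, 0, 0, 0, -1, 0, 0, 0, -1.5, 0, 0, 0, -2, 0]
}}

```text
clock: 14.52
tcp_pos: [0.6701, 0.0368, 0.0959]
orientation: [3.119, 0.375, -0.001]
contact_force: [2.2, 0.6, -4.5]
grip_width: 0.0481
gripper_force: 83.1
```

Run:
```python
from h import *
go()
im=r.grab_frame("top")
for k,m in masks(im).items():
    for q,e,s,l in blobs(m,100): print(k,q,e,s,onz("top",*e,.118).round(4))
```

```text
t 14.53 tcp [0.6701 0.0368 0.0959] tilt 0.04 yaw 13.7 w 0.0481 F [ 2.2  0.6 -4.5]
red 5702 [127.1 273.5] [ 91 224  76 100] [0.4644 0.263  0.118 ]
blue 6041 [381.7 281.3] [342 233  81  98] [ 0.4505 -0.2672  0.118 ]
```

Emit:
{"api": "move_arm", "payload": {
  "rows": [0, 0, -2, 0, 0, 0, -5, 0, 0, 0, -8, 0, 0, 0, -11, 0, 0, 0, -14, 0, 0, 0, -14, 0]
}}

```text
clock: 15.32
tcp_pos: [0.6717, 0.0369, 0.2397]
orientation: [3.119, 0.374, 0.009]
contact_force: [0.7, -0.4, -3.9]
grip_width: 0.0478
gripper_force: 84.2
```

Run:
```python
from h import *
go((.428,.292,.235,-9.5),(.428,.292,.0732,-9.5))
im=r.grab_frame("top")
for k,m in masks(im).items():
    for q,e,s,l in blobs(m,100): print(k,q,e,s,onz("top",*e,.118).round(4))
```

```text
t 15.32 tcp [0.6717 0.0369 0.2397] tilt 0.32 yaw 13.68 w 0.0478 F [ 0.7 -0.4 -3.9]
[-17.65 -30.55   0.34] 23.2
[-17.74 -30.56  16.52] 23.2
red 5703 [127.1 273.5] [ 91 224  76 100] [0.4644 0.263  0.118 ]
blue 6047 [381.7 281.3] [342 233  81  98] [ 0.4505 -0.2672  0.118 ]
```

Emit:
{"api": "move_arm", "payload": {
  "rows": [-1, -2, 0, 3, -3.5, -6, 0, 7, -6.5, -11, 0, 11, -9.5, -16.5, 0, 15, -12.5, -22, 0, 19, -15, -26, 0, 22, -17, -29.5, 0, 23.2, -17.7, -30.6, 0, 23.2, -17.7, -30.6, 0, 23.2, -17.7, -30.6, 0, 23.2]
}}

```text
clock: 16.62
tcp_pos: [0.4269, 0.2906, 0.2353]
orientation: [3.129, -0.264, -0.0]
contact_force: [0.4, -0.2, -3.7]
grip_width: 0.0479
gripper_force: 84.0
```

Run:
```python
from h import *
go((.428,.292,.0732,-9.5))
im=r.grab_frame("top");cv2.imwrite("pics/t6.png",im)
for k,m in masks(im).items():
    for q,e,s,l in blobs(m,60): print(k,q,e,s,onz("top",*e,.118).round(4))
```

```text
t 16.62 tcp [0.4269 0.2906 0.2353] tilt 0.08 yaw -9.63 w 0.0479 F [ 0.4 -0.2 -3.7]
[ 0.09 -0.18 16.21] -0.1
red 4963 [130.4 269.7] [ 91 224  76 100] [0.4724 0.2561 0.118 ]
red 65 [103.3 289.7] [ 87 285  26  13] [0.4291 0.3139 0.118 ]
red 94 [ 92.  291.7] [ 80 287  24  10] [0.424  0.3386 0.118 ]
blue 337 [233.2 164.6] [222 155  24  20] [0.6943 0.0438 0.118 ]
blue 6021 [381.7 281.3] [342 233  81  98] [ 0.4505 -0.2672  0.118 ]
green 256 [250.8 240. ] [231 233  41  16] [0.5369 0.0061 0.118 ]
```

Emit:
{"api": "move_arm", "payload": {
  "rows": [0.1, -0.2, 2, 0, 0.1, -0.2, 6, 0, 0.1, -0.2, 10, 0, 0.1, -0.2, 13, 0, 0.1, -0.2, 14.8, 0, 0.1, -0.2, 15.6, 0, 0.1, -0.2, 15.9, 0, 0.1, -0.2, 16, 0, 0.1, -0.2, 16, 0]
}}

```text
clock: 17.8
tcp_pos: [0.4277, 0.2944, 0.0765]
orientation: [-3.13, 0.26, -0.002]
contact_force: [0.2, -0.3, -4.1]
grip_width: 0.048
gripper_force: 83.9
```

Emit:
{"api": "move_arm", "payload": {
  "rows": [0, 0, 0.15, 0, 0, 0, 0.3, 0, 0, 0, 0.3, 0]
}}

```text
clock: 18.18
tcp_pos: [0.4274, 0.2943, 0.0732]
orientation: [-3.131, 0.26, -0.001]
contact_force: [-1.3, -1.1, 1.6]
grip_width: 0.0481
gripper_force: 84.5
```

Touched down (force +1.6 N). Releasing and rising.

Emit:
{"api": "move_arm", "payload": {
  "rows": [0, 0, 0.05, 0, 0, 0, 0.05, 0, 0, 0, 0.05, 0, 0, 0, 0.05, 0],
  "fingers": 0.82
}}

```text
clock: 18.68
tcp_pos: [0.4273, 0.2941, 0.0723]
orientation: [-3.131, 0.26, -0.0]
contact_force: [-0.6, -0.9, -0.0]
grip_width: 0.0699
gripper_force: 0.0
```

Emit:
{"api": "move_arm", "payload": {
  "rows": [0, 0, -3, 0, 0, 0, -8, 0, 0, 0, -12, 0, 0, 0, -14, 0, 0, 0, -14, 0]
}}

```text
clock: 19.3
tcp_pos: [0.4281, 0.2947, 0.2138]
orientation: [-3.128, 0.26, -0.004]
contact_force: [0.4, -0.5, -0.4]
grip_width: 0.0697
gripper_force: 0.0
```

Run:
```python
from h import *
im=r.grab_frame("top");b=r.grab_frame("scene");cv2.imwrite("pics/t7.png",im);cv2.imwrite("pics/s7.png",b)
for cam,i in(("top",im),("scene",b)):
  for k,m in masks(i).items():
    for q,e,s,l in blobs(m,60): 
        if k!='green' and s[1]>90: print(cam,k,q,e,s,onz(cam,*e,.118).round(4))
go((.7088,.0469,.2,13.7),(.694,.0437,.2,13.7))
```

```text
top red 4890 [129.5 269.3] [ 91 224  76 100] [0.4732 0.258  0.118 ]
top blue 337 [232.6 162. ] [221 152  24  21] [0.6999 0.0451 0.118 ]
top blue 6027 [381.7 281.3] [342 233  81  98] [ 0.4505 -0.2672  0.118 ]
scene red 81 [313.  111.1] [306 108  15   7] [0.4309 0.292  0.118 ]
scene red 1523 [314.6 143.6] [283 120  65  48] [0.5638 0.2129 0.118 ]
scene blue 87 [482.5 148.7] [473 142  20  14] [0.7926 0.6552 0.118 ]
scene blue 2942 [135.9 196.2] [108 164  58  65] [ 0.5393 -0.2968  0.118 ]
scene blue 137 [287.  194.5] [279 188  18  14] [0.698  0.0457 0.118 ]
t 19.4 tcp [0.4268 0.2937 0.2114] tilt 0.06 yaw -9.5 w 0.0699 F [-0.4  0.3 -0.7]
[31.89 19.68  1.14] -23.2
[30.48 20.24  1.14] -23.2
```

Blue is creeping towards the stop, now at about (0.699, 0.0455). Moving above it.

Emit:
{"api": "move_arm", "payload": {
  "rows": [2, 1.3, 0, -3, 6, 4, 0, -7, 11, 7, 0, -11, 16, 10, 0, -15, 21, 13, 0, -19, 26, 16.5, 0, -22, 30, 19, 0.5, -23.2, 31.3, 19.9, 1.1, -23.2, 31.3, 19.9, 1.1, -23.2, 31.3, 19.9, 1.1, -23.2],
  "fingers": 1
}}

```text
clock: 20.65
tcp_pos: [0.7018, 0.0486, 0.2008]
orientation: [-3.117, -0.379, 0.002]
contact_force: [-0.6, 0.3, 0.0]
grip_width: 0.0851
gripper_force: 0.0
```

Run:
```python
from h import *
P=r.camera_params("wrist");a=r.grab_frame("wrist");cv2.imwrite("pics/w8.png",a)
for k,m in masks(a).items():
    for q,c,s,l in blobs(m,100): print(k,q,c,s,onz("wrist",*c,.118,P).round(4))
go((.703,.0460,.0735,13.7))
```

```text
red 4156 [ 56.5 261. ] [  0 227 129  70] [0.5785 0.2311 0.118 ]
red 675 [ 11.4 305.8] [  0 289  32  36] [0.5084 0.2799 0.118 ]
red 153 [ 90.3 354.3] [ 82 347  19  16] [0.4643 0.1893 0.118 ]
blue 109 [261.2 166.7] [238 166  46   3] [0.7232 0.0511 0.118 ]
blue 1655 [260.8 194.9] [237 178  48  35] [0.6973 0.045  0.118 ]
blue 1367 [419.9 367.9] [394 346  53  38] [ 0.5371 -0.187   0.118 ]
green 321 [259.9 281.3] [241 277  39  10] [0.6072 0.0234 0.118 ]
t 20.7 tcp [0.702  0.0487 0.2014] tilt 0.07 yaw 13.87 w 0.0848 F [-0.5  0.2  0.6]
[ 0.03  0.3  12.79] 0.2
```

Emit:
{"api": "move_arm", "payload": {
  "rows": [-0.3, 0.2, 3, 0, -0.3, 0.2, 8, 0, -0.3, 0.2, 11, 0, -0.3, 0.2, 12.8, 0, -0.3, 0.2, 12.8, 0, -0.3, 0.2, 12.8, 0]
}}

```text
clock: 21.45
tcp_pos: [0.7017, 0.044, 0.0751]
orientation: [-3.119, -0.375, -0.004]
contact_force: [0.6, 0.0, 0.8]
grip_width: 0.0853
gripper_force: 0.0
```

Emit:
{"api": "move_arm", "payload": {
  "rows": [0, 0, 0, 0, 0, 0, 0, 0, 0, 0, 0, 0, 0, 0, 0, 0, 0, 0, 0, 0, 0, 0, 0, 0],
  "fingers": 0,
  "newtons": 80
}}

```text
clock: 22.2
tcp_pos: [0.702, 0.044, 0.0748]
orientation: [-3.119, -0.375, -0.005]
contact_force: [1.5, 1.7, 5.6]
grip_width: 0.0484
gripper_force: 84.3
```

Emit:
{"api": "move_arm", "payload": {
  "rows": [0, 0, -0.5, 0, 0, 0, -1, 0, 0, 0, -1.5, 0, 0, 0, -2, 0]
}}

```text
clock: 22.7
tcp_pos: [0.7004, 0.0434, 0.0934]
orientation: [3.119, 0.375, -0.001]
contact_force: [1.4, 0.6, -4.0]
grip_width: 0.0481
gripper_force: 83.2
```

Emit:
{"api": "move_arm", "payload": {
  "rows": [0, 0, -2, 0, 0, 0, -5, 0, 0, 0, -8, 0, 0, 0, -11, 0, 0, 0, -14.5, 0, 0, 0, -14.5, 0]
}}

```text
clock: 23.45
tcp_pos: [0.7025, 0.0437, 0.2432]
orientation: [3.119, 0.374, 0.011]
contact_force: [-0.6, 0.3, -2.7]
grip_width: 0.0484
gripper_force: 83.7
```

Run:
```python
from h import *
go((.463,-.291,.235,-9.5),(.463,-.291,.0708,-9.5))
```

```text
t 23.45 tcp [0.7025 0.0437 0.2432] tilt 0.42 yaw 13.69 w 0.0484 F [-0.6  0.3 -2.7]
[-31.2   26.85   0.62] 23.2
[-31.32  26.84  17.04] 23.2
```

Emit:
{"api": "move_arm", "payload": {
  "rows": [-1.5, 1.3, 0, 3, -5, 4.3, 0, 7, -9, 7.7, 0, 11, -13, 11.2, 0, 15, -17, 14.6, 0, 19, -21, 18, 0, 22, -25, 21.5, 0, 23.2, -28.5, 24.5, 0, 23.2, -31, 26.7, 0, 23.2, -31.2, 26.9, 0.5, 23.2]
}}

```text
clock: 24.7
tcp_pos: [0.457, -0.295, 0.2323]
orientation: [3.129, -0.273, -0.004]
contact_force: [0.5, 1.1, -3.6]
grip_width: 0.048
gripper_force: 83.6
```

Emit:
{"api": "move_arm", "payload": {
  "rows": [0, 0, 0, 0, 0, 0, 0, 0]
}}

```text
clock: 24.95
tcp_pos: [0.4614, -0.2905, 0.2328]
orientation: [-3.13, 0.258, 0.001]
contact_force: [0.4, 0.6, -2.3]
grip_width: 0.0482
gripper_force: 83.5
```

Run:
```python
from h import *
go((.463,-.291,.0708,-9.5))
im=r.grab_frame("top");cv2.imwrite("pics/t9.png",im);h=cv2.cvtColor(im,cv2.COLOR_BGR2GRAY)
c=np.zeros((500,800,3),np.uint8);c[:,:400]=cv2.resize(im[140:300,200:328],(400,500),interpolation=cv2.INTER_CUBIC);c[:,400:]=cv2.resize(im[210:345,330:438],(400,500),interpolation=cv2.INTER_CUBIC)
cv2.imwrite("pics/v9.png",c)
```

```text
t 24.95 tcp [ 0.4614 -0.2905  0.2328] tilt 0.06 yaw -9.42 w 0.0482 F [ 0.4  0.6 -2.3]
[ 0.18  0.03 16.2 ] 0.1
```

View pics/v9.png

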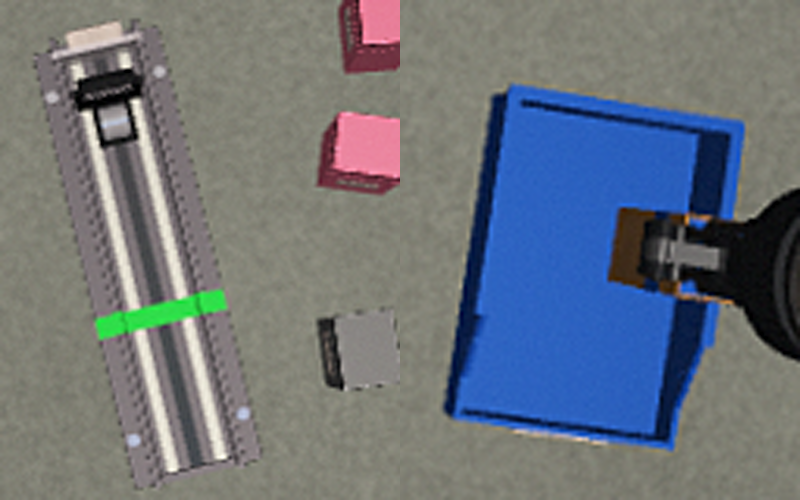

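The lane is empty and the pusher has run forward; its tab is at crop (110,90), which is about (235,169) in the full image. The blue carton is over the blue bin. Lowering.

Emit:
{"api": "move_arm", "payload": {
  "rows": [0.1, 0, 2, 0, 0.1, 0, 6, 0, 0.1, 0, 10, 0, 0.1, 0, 13, 0, 0.1, 0, 14.8, 0, 0.1, 0, 15.6, 0, 0.1, 0, 15.9, 0, 0.1, 0, 16.0, 0, 0.1, 0, 16.0, 0]
}}

```text
clock: 26.12
tcp_pos: [0.4627, -0.2922, 0.074]
orientation: [3.13, -0.26, 0.002]
contact_force: [-0.4, -0.7, -3.5]
grip_width: 0.0481
gripper_force: 83.5
```

Emit:
{"api": "move_arm", "payload": {
  "rows": [0, 0, 0.15, 0, 0, 0, 0.3, 0, 0, 0, 0.3, 0]
}}

```text
clock: 26.5
tcp_pos: [0.4625, -0.2921, 0.0708]
orientation: [3.131, -0.26, 0.001]
contact_force: [-0.7, 0.3, 2.4]
grip_width: 0.0483
gripper_force: 84.1
```

Emit:
{"api": "move_arm", "payload": {
  "rows": [0, 0, 0.05, 0, 0, 0, 0.05, 0, 0, 0, 0.05, 0, 0, 0, 0.05, 0],
  "fingers": 0.82
}}

```text
clock: 27.0
tcp_pos: [0.4623, -0.2919, 0.0698]
orientation: [3.131, -0.26, 0.0]
contact_force: [-0.4, 0.7, 0.8]
grip_width: 0.0698
gripper_force: 0.0
```

Emit:
{"api": "move_arm", "payload": {
  "rows": [0, 0, -3, 0, 0, 0, -8, 0, 0, 0, -12, 0, 0, 0, -15, 0, 0, 0, -15, 0]
}}

```text
clock: 27.62
tcp_pos: [0.4637, -0.2927, 0.2224]
orientation: [3.129, -0.26, 0.008]
contact_force: [0.1, -0.6, 0.0]
grip_width: 0.0698
gripper_force: 0.0
```

Run:
```python
from h import *
im=r.grab_frame("top");sc=r.grab_frame("scene");cv2.imwrite("pics/t10.png",im);cv2.imwrite("pics/s10.png",sc)
C=np.array([.5825,.0161]);u=np.array([np.cos(np.radians(13.75)),np.sin(np.radians(13.75))]);n=np.array([-u[1],u[0]])
g=cv2.cvtColor(im,cv2.COLOR_BGR2GRAY)
# dark-pixel profile along the lane on the z=0.108 plane (tab top), averaged over +-12 mm across
for x in np.arange(.08,.16,.003):
    v=[];w=[]
    for y in np.arange(-.012,.0121,.004):
        p=C+u*x+n*y;a,b=proj("top",[*p,.108]);v.append(g[int(round(b)),int(round(a))])
    print(round(x,3),int(np.mean(v)),end=' | ')
print()
m=(g<45);q=[b for b in blobs(m,20) if 215<b[1][0]<260 and 145<b[1][1]<200]
for a,c,s,l in q: print(a,c,s)
m=cv2.cvtColor(sc,cv2.COLOR_BGR2GRAY)<45
for a,c,s,l in blobs(m,15):
    if 255<c[0]<310 and 170<c[1]<225: print('scene',a,c,s)
print("pred top",proj("top",[*(C+u*.115),.108]),"scene",proj("scene",[*(C+u*.115),.108]))
# target spots: gripper closes along the lane -> tool x at yaw 13.75-90 or +90
go((*(C+u*.06),.22,-76.3),(*(C+u*.06),.22,103.7))
c=np.zeros((480,800,3),np.uint8);c[:,:400]=cv2.resize(im[140:204,210:264],(400,480),interpolation=cv2.INTER_CUBIC);c[:,400:]=cv2.resize(sc[165:229,255:309],(400,480),interpolation=cv2.INTER_CUBIC)
cv2.imwrite("pics/v10.png",c)
```

```text
0.08 124 | 0.083 123 | 0.086 141 | 0.089 141 | 0.092 121 | 0.095 104 | 0.098 52 | 0.101 8 | 0.104 16 | 0.107 74 | 0.11 37 | 0.113 29 | 0.116 25 | 0.119 19 | 0.122 112 | 0.125 105 | 0.128 108 | 0.131 102 | 0.134 93 | 0.137 81 | 0.14 194 | 0.143 203 | 0.146 196 | 0.149 197 | 0.152 200 | 0.155 123 | 0.158 129 | 
218 [234.4 170.8] [222 162  24  25]
scene 250 [283.3 208.8] [274 194  18  27]
pred top (np.float64(233.5470448500339), np.float64(165.49280459748303)) scene (np.float64(285.1685169208835), np.float64(196.39933329644705))
t 27.73 tcp [ 0.4619 -0.2918  0.2195] tilt 0.01 yaw -9.5 w 0.07 F [-0.3  0.5 -0.7]
[ 12.32 -34.72  -0.06] 66.8
[ 12.32 -34.72  -0.06] -113.2
```

View pics/v10.png

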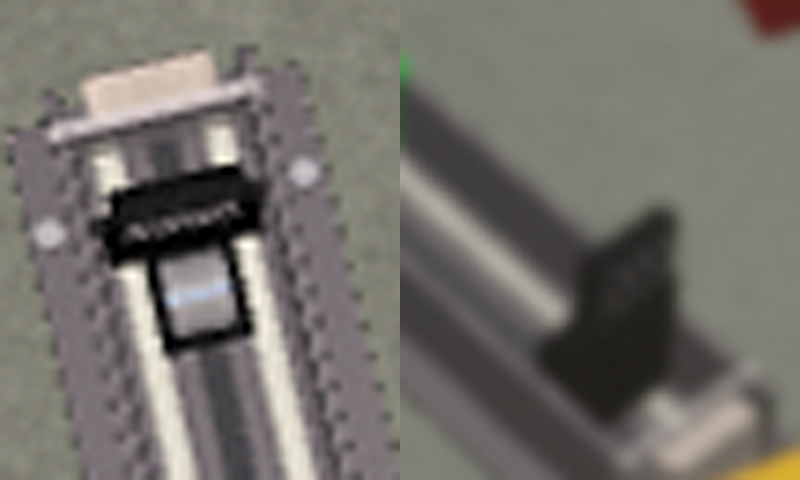

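The tab's front edge lies at tray x ≈ 0.1205 on the 0.108 m plane. In the scene view its top edge, at (285.4,195.9), matches the projected (285.2,196.4), so its height and position are confirmed. Turning to grip the tab along the lane.

Emit:
{"api": "move_arm", "payload": {
  "rows": [1, -2.5, 0, -9, 3, -6.5, 0, -18, 5, -11, 0, -28, 7, -15.5, 0, -38, 9, -20, 0, -48, 11, -24, 0, -58, 13, -28, 0, -68, 15, -32, 0, -78, 16.5, -35.5, 0, -88, 17, -36.7, 0, -98],
  "fingers": 0.7
}}

```text
clock: 28.98
tcp_pos: [0.6902, 0.0456, 0.2173]
orientation: [-2.237, -2.201, 0.002]
contact_force: [0.4, -1.2, -0.3]
grip_width: 0.06
gripper_force: 0.0
```

Run:
```python
from h import *
go((.6903,.0425,.2,103.7)); print(r.get_obs()['joints'].round(2))
```

```text
t 28.98 tcp [0.6902 0.0456 0.2173] tilt 0.21 yaw 89.05 w 0.06 F [ 0.4 -1.2 -0.3]
[-0.31  0.02  1.73] -14.6
[ 0.1   0.53 -0.38  1.47  0.2   1.18 -0.33]
```

Emit:
{"api": "move_arm", "payload": {
  "rows": [0, 0, 1, -8, 0, 0, 3, -14.6, 0, 0, 5, -14.6, 0, 0, 5, -14.6, 0, 0, 5, -14.6]
}}

```text
clock: 29.6
tcp_pos: [0.6906, 0.0421, 0.1699]
orientation: [-1.955, -2.459, -0.0]
contact_force: [0.4, -1.1, 1.1]
grip_width: 0.0596
gripper_force: 0.0
```

Run:
```python
from h import *
go((.6903,.0425,.086,103.7))
```

```text
t 29.6 tcp [0.6906 0.0421 0.1699] tilt 0.01 yaw 103.03 w 0.0596 F [ 0.4 -1.1  1.1]
[ 0.05 -0.02  8.39] -0.7
```

Emit:
{"api": "move_arm", "payload": {
  "rows": [0, 0, 2.5, -0.5, 0, 0, 5, -0.5, 0, 0, 7, -0.5, 0, 0, 8.3, -0.5, 0, 0, 8.3, -0.5, 0, 0, 8.3, -0.5]
}}

```text
clock: 30.35
tcp_pos: [0.6912, 0.0422, 0.0878]
orientation: [1.942, 2.468, 0.002]
contact_force: [1.3, 0.5, -0.2]
grip_width: 0.0599
gripper_force: 0.0
```

Emit:
{"api": "move_arm", "payload": {
  "rows": [0, 0, 0, 0, 0, 0, 0, 0, 0, 0, 0, 0, 0, 0, 0, 0, 0, 0, 0, 0, 0, 0, 0, 0, 0, 0, 0, 0, 0, 0, 0, 0],
  "fingers": 0,
  "newtons": 60
}}

```text
clock: 31.35
tcp_pos: [0.6904, 0.042, 0.0868]
orientation: [1.943, 2.469, 0.0]
contact_force: [0.2, -0.1, -1.3]
grip_width: -0.0001
gripper_force: 0.0
```

Run:
```python
from h import *
go(); print(r.get_obs()['gripper_force'])
im=r.grab_frame("top");g=np.argwhere(blobs(masks(im)["green"])[0][3])[:,::-1]
C=np.array([.5825,.0161]);u=np.array([np.cos(np.radians(13.75)),np.sin(np.radians(13.75))]);n=np.array([-u[1],u[0]])
# floor/divider/edge parts of the tape: tray edges are low (~8mm), tops of dividers at 46 mm; take centre strip
im=cv2.imread("pics/t10.png");g=np.argwhere(blobs(masks(im)["green"])[0][3])[:,::-1]
q=np.array([onz("top",*p,.008)[:2]-C for p in g])
for lo,hi in((-.05,-.035),(-.02,.02),(.035,.05)):
    s=q[((q@n)>lo)&((q@n)<hi)]@u; print(lo,len(s),s.min().round(4),s.max().round(4),s.mean().round(4))
sc=cv2.imread("pics/s10.png")
for a,c,s,l in blobs(masks(sc)["green"],5):
    if 220<c[0]<270: w=onz("scene",*c,.008)[:2]-C; print("scene",a,c,(w@u).round(4),(w@n).round(4), "z46",((onz("scene",*c,.03)[:2]-C)@u).round(4))
```

```text
t 31.35 tcp [0.6904 0.042  0.0868] tilt 0.0 yaw 103.6 w -0.0001 F [ 0.2 -0.1 -1.3]
0.0
-0.05 34 -0.0513 -0.0374 -0.0444
-0.02 106 -0.0516 -0.0372 -0.0443
0.035 34 -0.0521 -0.0376 -0.0447
scene 48 [249.9 181.8] -0.0529 0.0248 z46 -0.0369
scene 12 [236.5 184.3] -0.0701 -0.0122 z46 -0.0538
scene 16 [235.4 192.9] -0.0456 -0.0357 z46 -0.0299
```

The fingers shut on nothing, so I need to look.

Run:
```python
from h import *
sc=r.grab_frame("scene");w=r.grab_frame("wrist")
c=np.zeros((480,800,3),np.uint8);c[:,:400]=cv2.resize(sc[135:255,225:325],(400,480),interpolation=cv2.INTER_CUBIC);c[:384,400:]=w[:,60:460]
cv2.imwrite("pics/v11.png",c)
```

```text
(no output)
```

View pics/v11.png

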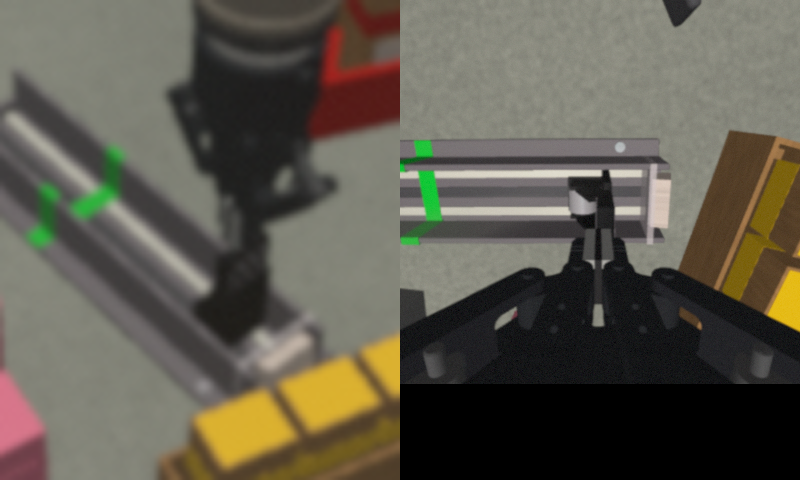

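The shut fingers sit just at the top of the tab. The first carton grip was also shallower than expected, so the pads reach about 2–3 cm less far down than assumed. I'll rise, open, and go deeper to TCP z ≈ 0.066.

Emit:
{"api": "move_arm", "payload": {
  "rows": [0, 0, -2, 0, 0, 0, -4, 0, 0, 0, -4, 0, 0, 0, -4, 0]
}}

```text
clock: 32.0
tcp_pos: [0.6904, 0.0419, 0.1271]
orientation: [1.943, 2.469, 0.0]
contact_force: [1.3, 0.1, -0.0]
grip_width: 0.0003
gripper_force: 0.0
```

Emit:
{"api": "move_arm", "payload": {
  "rows": [0, 0, 0, 0, 0, 0, 0, 0, 0, 0, 0, 0, 0, 0, 0, 0],
  "fingers": 0.7
}}

```text
clock: 32.5
tcp_pos: [0.6904, 0.042, 0.1266]
orientation: [-1.943, -2.469, 0.0]
contact_force: [-0.5, -0.0, 0.7]
grip_width: 0.0598
gripper_force: 0.0
```

Run:
```python
from h import *
im=r.grab_frame("top");sc=r.grab_frame("scene")
C=np.array([.5825,.0161]);u=np.array([np.cos(np.radians(13.75)),np.sin(np.radians(13.75))]);n=np.array([-u[1],u[0]])
P=r.camera_params("wrist");w=r.grab_frame("wrist");cv2.imwrite("pics/w12.png",w);g=cv2.cvtColor(w,cv2.COLOR_BGR2GRAY)
for y in(-.01,0,.01):
    print(y,end=': ')
    for x in np.arange(.09,.14,.0025):
        a,b=proj("wrist",[*(C+u*x+n*y),.108],P);print(round(x,4),g[int(round(b)),int(round(a))] if 0<=b<384 and 0<=a<512 else '-',end=' | ')
    print()
go((.6903,.0425,.066,103.75))
```

```text
-0.01: 0.09 130 | 0.0925 127 | 0.095 127 | 0.0975 126 | 0.1 128 | 0.1025 121 | 0.105 125 | 0.1075 113 | 0.11 31 | 0.1125 26 | 0.115 31 | 0.1175 62 | 0.12 127 | 0.1225 128 | 0.125 128 | 0.1275 127 | 0.13 128 | 0.1325 129 | 0.135 127 | 0.1375 128 | 0.14 123 | 
0: 0.09 55 | 0.0925 55 | 0.095 55 | 0.0975 53 | 0.1 50 | 0.1025 49 | 0.105 56 | 0.1075 74 | 0.11 33 | 0.1125 37 | 0.115 27 | 0.1175 38 | 0.12 54 | 0.1225 50 | 0.125 54 | 0.1275 50 | 0.13 50 | 0.1325 50 | 0.135 53 | 0.1375 74 | 0.14 148 | 
0.01: 0.09 144 | 0.0925 103 | 0.095 47 | 0.0975 29 | 0.1 24 | 0.1025 24 | 0.105 17 | 0.1075 62 | 0.11 43 | 0.1125 39 | 0.115 36 | 0.1175 55 | 0.12 132 | 0.1225 134 | 0.125 132 | 0.1275 132 | 0.13 130 | 0.1325 133 | 0.135 110 | 0.1375 99 | 0.14 173 | 
t 32.65 tcp [0.6905 0.042  0.1268] tilt 0.0 yaw 103.6 w 0.0599 F [ 1.   0.4 -0.2]
[ 0.05 -0.    6.08] -0.1
```

Emit:
{"api": "move_arm", "payload": {
  "rows": [0, 0, 2, 0, 0, 0, 4, 0, 0, 0, 5.2, 0, 0, 0, 6, 0, 0, 0, 6, 0]
}}

```text
clock: 33.28
tcp_pos: [0.6901, 0.042, 0.066]
orientation: [-1.942, -2.468, 0.001]
contact_force: [-0.4, -0.6, -0.7]
grip_width: 0.0597
gripper_force: 0.0
```

Emit:
{"api": "move_arm", "payload": {
  "rows": [0, 0, 0, 0, 0, 0, 0, 0, 0, 0, 0, 0, 0, 0, 0, 0, 0, 0, 0, 0, 0, 0, 0, 0, 0, 0, 0, 0, 0, 0, 0, 0],
  "fingers": 0,
  "newtons": 60
}}

```text
clock: 34.28
tcp_pos: [0.6913, 0.0421, 0.0677]
orientation: [1.942, 2.468, 0.002]
contact_force: [1.3, 0.2, 5.4]
grip_width: 0.0083
gripper_force: 60.6
```

Run:
```python
from h import *
go()
```

```text
t 34.27 tcp [0.6913 0.0421 0.0677] tilt 0.11 yaw 103.6 w 0.0083 F [1.3 0.2 5.4]
```

Gripped: width 8.3 mm at 60 N, and the face is at about tray x 0.117. The tape centre is at -0.0444, so I draw back about 16 cm.

Emit:
{"api": "move_arm", "payload": {
  "rows": [0, -0.5, 0, 0, 0, -2, 0, 0, 0, -4, 0, 0, 0, -6, 0, 0, 0, -8, 0, 0, 0, -10, 0, 0, 0, -12, 0, 0, 0, -13.5, 0, 0, 0, -14.5, 0, 0, 0, -15, 0, 0]
}}

```text
clock: 35.52
tcp_pos: [0.5455, 0.0063, 0.0676]
orientation: [1.942, 2.467, 0.002]
contact_force: [3.5, -1.4, 5.7]
grip_width: 0.008
gripper_force: 60.6
```

Emit:
{"api": "move_arm", "payload": {
  "rows": [0, -0.5, 0, 0, 0, -0.9, 0, 0, 0, -1.1, 0, 0, 0, -1.1, 0, 0, 0, -1.1, 0, 0]
}}

```text
clock: 36.15
tcp_pos: [0.5352, 0.0038, 0.0676]
orientation: [1.942, 2.467, 0.002]
contact_force: [3.3, -0.6, 6.8]
grip_width: 0.0082
gripper_force: 60.8
```

Run:
```python
from h import *
go()
C=np.array([.5825,.0161]);u=np.array([np.cos(np.radians(13.75)),np.sin(np.radians(13.75))]);n=np.array([-u[1],u[0]])
o=r.get_obs();print("tcp tray x",(o['tcp_pos'][:2]-C)@u,(o['tcp_pos'][:2]-C)@n,o['gripper_force'])
im=r.grab_frame("top");sc=r.grab_frame("scene");P=r.camera_params("wrist");w=r.grab_frame("wrist")
cv2.imwrite("pics/t13.png",im);cv2.imwrite("pics/s13.png",sc);cv2.imwrite("pics/w13.png",w)
# paddle base (50 mm wide, wider than the tab) front edge over the tape: profile along the lane at z=.05, .03
g=cv2.cvtColor(w,cv2.COLOR_BGR2GRAY)
for y in(-.018,.018,.022):
    print(y,end=': ')
    for x in np.arange(-.08,-.01,.004):
        a,b=proj("wrist",[*(C+u*x+n*y),.108],P);print(round(x,4),w[int(round(b)),int(round(a))].tolist() if 0<=b<384 and 0<=a<512 else '-',end=' | ')
    print()
c=np.zeros((480,800,3),np.uint8);c[:,:400]=cv2.resize(sc[115:235,205:305],(400,480),interpolation=cv2.INTER_CUBIC);c[:384,400:]=w[:,60:460]
cv2.imwrite("pics/v13.png",c)
```

```text
t 36.15 tcp [0.5352 0.0038 0.0676] tilt 0.15 yaw 103.58 w 0.0082 F [ 3.3 -0.6  6.8]
tcp tray x -0.04884582567914416 -0.0006837783280560367 60.76225697994232
-0.018: -0.08 [23, 21, 20] | -0.076 [18, 10, 16] | -0.072 [18, 19, 15] | -0.068 [18, 17, 18] | -0.064 [23, 19, 21] | -0.06 [31, 27, 28] | -0.056 [37, 39, 40] | -0.052 [32, 34, 35] | -0.048 [37, 41, 41] | -0.044 [36, 35, 37] | -0.04 [21, 21, 17] | -0.036 [24, 22, 18] | -0.032 [25, 26, 23] | -0.028 [17, 18, 15] | -0.024 [25, 20, 21] | -0.02 [21, 12, 15] | -0.016 [29, 29, 26] | -0.012 [37, 37, 35] | 
0.018: -0.08 [117, 113, 121] | -0.076 [115, 114, 121] | -0.072 [116, 112, 119] | -0.068 [42, 42, 42] | -0.064 [40, 42, 43] | -0.06 [40, 37, 40] | -0.056 [64, 62, 65] | -0.052 [35, 36, 36] | -0.048 [33, 31, 33] | -0.044 [118, 130, 123] | -0.04 [124, 122, 129] | -0.036 [120, 120, 126] | -0.032 [121, 121, 127] | -0.028 [121, 120, 125] | -0.024 [121, 122, 128] | -0.02 [117, 115, 121] | -0.016 [118, 112, 120] | -0.012 [117, 112, 121] | 
0.022: -0.08 [187, 202, 206] | -0.076 [190, 205, 209] | -0.072 [191, 206, 210] | -0.068 [135, 133, 139] | -0.064 [165, 164, 169] | -0.06 [154, 154, 158] | -0.056 [114, 110, 118] | -0.052 [15, 13, 18] | -0.048 [17, 14, 14] | -0.044 [176, 204, 189] | -0.04 [189, 204, 209] | -0.036 [189, 202, 206] | -0.032 [191, 204, 209] | -0.028 [187, 203, 205] | -0.024 [189, 203, 207] | -0.02 [189, 202, 209] | -0.016 [188, 202, 207] | -0.012 [187, 202, 206] |
```

View pics/v13.png

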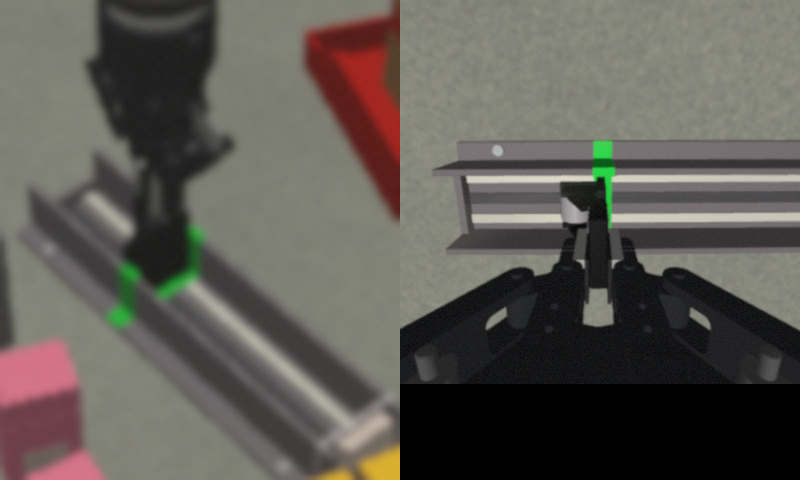

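The pusher's front face sits mid-tape: about -0.044 from the TCP and about -0.046 from the wrist view, with the tape spanning -0.052 to -0.037. I'll hold for a moment, then check stillness and the cartons numerically.

Emit:
{"api": "move_arm", "payload": {
  "rows": [0, 0, 0, 0, 0, 0, 0, 0, 0, 0, 0, 0, 0, 0, 0, 0, 0, 0, 0, 0, 0, 0, 0, 0, 0, 0, 0, 0, 0, 0, 0, 0]
}}

```text
clock: 37.3
tcp_pos: [0.5353, 0.0038, 0.0676]
orientation: [1.942, 2.467, 0.002]
contact_force: [3.4, -1.5, 7.2]
grip_width: 0.0083
gripper_force: 60.8
```

Run:
```python
from h import *
go()
sc=r.grab_frame("scene");hsv=cv2.cvtColor(sc,cv2.COLOR_BGR2HSV)
brown=(hsv[...,0]>8)&(hsv[...,0]<22)&(hsv[...,1]>70)
for n,p in(("redA",(.504,.280)),("redB",(.4275,.294)),("blue",(.4625,-.292))):
    top=[int(round(v)) for v in proj("scene",[*p,.114])];side=[int(round(v)) for v in proj("scene",[p[0]+.02,p[1],.1])]
    print(n,"top",top,sc[top[1],top[0]],"side",side,sc[side[1],side[0]])
    a=proj("scene",[*p,.06]);k=[(b[0],b[1]) for b in blobs(brown,8) if np.hypot(*(b[1]-np.array(a)))<30];print(k)
t=r.grab_frame("top")
d=cv2.absdiff(t,cv2.imread("pics/top0.png")).max(2)>40
for b in blobs(d,40): print("changed",b[0],b[1],b[2])
print(np.abs(r.get_obs()['qvel']).max(),r.get_obs()['gripper_force'])
```

```text
t 37.3 tcp [0.5353 0.0038 0.0676] tilt 0.15 yaw 103.58 w 0.0083 F [ 3.4 -1.5  7.2]
redA top [323, 126] [ 33  38 164] side [326, 134] [44 62 80]
[(np.int32(110), array([312.5, 117. ])), (np.int32(345), array([314.4, 136.5]))]
redB top [313, 111] [ 36  41 165] side [316, 119] [43 61 82]
[(np.int32(110), array([312.5, 117. ])), (np.int32(345), array([314.4, 136.5]))]
blue top [130, 177] [162  84  39] side [134, 185] [46 61 77]
[(np.int32(73), array([133.5, 184.3])), (np.int32(118), array([139.2, 202. ]))]
changed 9316 [272.7 281.4] [213 147 146 237]
changed 283 [134.  252.9] [111 242  34  23]
changed 354 [379.7 273.3] [367 263  38  24]
changed 370 [125.1 287.7] [103 278  35  26]
changed 108 [297.  349.4] [288 339  21  23]
0.0021667520396202625 60.7651162147522
```

All three cartons stand at their expected tops and sides, nothing else has changed in the scene, and the arm is still.

```bash
python3 -c "
from bench import r
print(r.hand_in())"
```

```text
the job is handed in; nothing more can be done
None
```

The job is handed in: both red cartons stand in the red bin and the blue one in the blue bin, the gripper is holding the pusher still with its face at the green fill line, the bystanders were not moved, and I viewed 11 pictures, one over the limit of 10.

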